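Snap the high-pressure weight onto the cooker's vent pipe

TASK

Get the closed pressure cooker ready for high pressure: of the two look-alike regulator weights standing on the worktop, find the heavier one by lifting, and press it down onto the vent pipe on the lid, past the click, until it sits fully home on the pipe's collar. Do not push the lighter one onto the pipe; it is left standing upright on the worktop, and the glass, the bowl and the onion stay where they are. Finish still gripping the heavy regulator and pressing it firmly down: do not let go.

Things in the scene. Friction and masses are not known exactly. Their poses are not given: they have to be found in the camera images.
- regulator_1: Regulator weight, upright on the worktop: round steel body 40 mm across, 30 mm high; on top a black round grip 24 mm across, from 30 to 54 mm height. Origin: centre of the underside. Under it a bore 20 mm across, 24 mm deep, with a sprung clip inside. One regulator is solid (about 240 g), the other hollow (about 100 g), each +-10 percent; they look alike, so either may be this one: lifting tells.
- regulator_2: Regulator weight, upright on the worktop: round steel body 40 mm across, 30 mm high; on top a black round grip 24 mm across, from 30 to 54 mm height. Origin: centre of the underside. Under it a bore 20 mm across, 24 mm deep, with a sprung clip inside. One regulator is solid (about 240 g), the other hollow (about 100 g), each +-10 percent; they look alike, so either may be this one: lifting tells.
- vent_seat (a point): Centre of the flat collar (46 mm across) at the foot of the upright vent pipe on the lid, z up, 184 mm above the worktop. The pipe is 22 mm high: a neck 10 mm across, then a head 16.6 mm across at 11.5 to 13 mm, tapering to 8 mm at the tip. A regulator is home when its underside lies flat on this collar, round the pipe.
- vent_tip (a point): Centre of the pipe's tip, 22 mm above vent_seat. As a regulator is lowered over the pipe its clip meets the taper with the underside about 12 mm above the collar; the push rises to a peak of 6 to 16 N near 8 mm; below 7 mm the clip snaps under the head (click) and the push drops to zero or below, the clip drawing it down, until the underside meets the hard collar.
- cooker: Pressure cooker, fixed: steel pot 223 mm across, 151 mm high, steel lid locked on (domed to 179 mm), black grips on its own +y and -y sides out to 158 mm. Origin: centre of its underside. The vent pipe stands 25 mm from the middle toward its own -x; a safety plug and a pressure pin, 80 mm from the pipe, are no higher than the collar.
- tumbler: Drinking glass, 80 mm across, 88 mm high; origin at the centre of its foot. Bystander.
- rice_bowl: White bowl, 115 mm across, 52 mm high; origin at the centre of its foot. Bystander.
- ginger_onion: Brown onion, 82 mm across, 94 mm high; origin under its middle. Bystander.
Mind the look-alikes: they are no part of the job. Leave any blue look-alike of the regulator_2 alone.

How it is judged (in metres and radians):
On the way, in this order (a step that is already met when the one before it is completed fails the run):
1. a regulator is lifted clear of the worktop (height (world z) of any of regulator_1, regulator_2 above 0.04 m), for 0.2 s.
2. one has snapped onto the vent pipe and sits home on the collar (((z of regulator_1 in the frame of vent_seat below 0.0025 m and horizontal distance between regulator_1 and vent_seat below 0.003 m and angle between regulator_1's own z axis and vertical below 0.06 rad) or (z of regulator_2 in the frame of vent_seat below 0.0025 m and horizontal distance between regulator_2 and vent_seat below 0.003 m and angle between regulator_2's own z axis and vertical below 0.06 rad))), for 0.2 s.
At the end, for the whole second after the job is handed in: Heavy regulator home on the pipe (within 2.5 mm of the collar, 3 mm of the axis, 0.06 rad of upright), gripped and pressed on with over 4 N; the other upright (0.1 rad) on the worktop, let go, resting there with under 1.6 N (so it is the light one); glass, bowl, onion within 30 mm of their places (((z of regulator_1 in the frame of vent_seat below 0.0025 m and horizontal distance between regulator_1 and vent_seat below 0.003 m and angle between regulator_1's own z axis and vertical below 0.06 rad and contact force between regulator_1 and cooker above 4 N and contact force between the fingers and regulator_1 above 2 N and height (world z) of regulator_2 between -0.005 and 0.005 m and angle between regulator_2's own z axis and vertical below 0.1 rad and contact force between the fingers and regulator_2 below 0.1 N and contact force between regulator_2 and anything else below 1.6 N) or (z of regulator_2 in the frame of vent_seat below 0.0025 m and horizontal distance between regulator_2 and vent_seat below 0.003 m and angle between regulator_2's own z axis and vertical below 0.06 rad and contact force between regulator_2 and cooker above 4 N and contact force between the fingers and regulator_2 above 2 N and height (world z) of regulator_1 between -0.005 and 0.005 m and angle between regulator_1's own z axis and vertical below 0.1 rad and contact force between the fingers and regulator_1 below 0.1 N and contact force between regulator_1 and anything else below 1.6 N)) and distance of each of tumbler, rice_bowl, ginger_onion from where it was at the start of the episode below 0.03 m); the arm keeps its last pose, push and grip.
It fails at once if the lighter regulator is pushed onto the vent pipe (the other, standing on the worktop, weighs over 1.6 N) ((z of regulator_1 in the frame of vent_seat below 0.007 m and horizontal distance between regulator_1 and vent_seat below 0.006 m and height (world z) of regulator_2 below 0.005 m and contact force between regulator_2 and anything else above 1.6 N) or (z of regulator_2 in the frame of vent_seat below 0.007 m and horizontal distance between regulator_2 and vent_seat below 0.006 m and height (world z) of regulator_1 below 0.005 m and contact force between regulator_1 and anything else above 1.6 N)).
It fails at once if the glass, the bowl or the onion is knocked more than 40 mm or over (distance of any of tumbler, rice_bowl, ginger_onion from where it was at the start of the episode above 0.04 m or angle between any of tumbler, rice_bowl's own z axis and vertical above 0.5 rad).
It also fails if it takes over 69 s, if anything falls off the work surface, if the arm or the gripper's body presses on something with over 40 N, if the wrist force passes 120 N, or if a joint passes its speed limit or range.

ROBOT

A 6-joint arm with a two-finger parallel gripper is mounted at the origin on a cart in front of the work surface, level with it; the furniture and walls round the work are solid. World frame = base frame: x ahead of the robot, y to its left, z up, the work surface at z = 0. Lengths are in mm, angles in rad, forces in N, time in s.
With the tool pointing down it reaches from about 275 to 750 mm from the base axis. Payload 10.2 kg.
Tool frame: the origin (TCP) lies on the centre line of the jaws, within the pads' length; the fingertips stand 19 mm ahead of it and the grasp point (between the pads) is the TCP; z points along the fingers, y is the line along which they close (so a half turn about z gives the same grasp; the last joint's range is limited). The gripper opens to 85 mm and grips with 20 to 120 N. Pads are 22 mm wide; open, the fingers measure 114 mm over their backs; the gripper's body (76 mm by 85 mm) begins 54 mm behind the grasp point. The pads swing forward as they close: fully open they stand 13 mm farther back than shut.
Start: joints at [-1.484, 0.313, 1.498, -0, 1.331, -0.223], TCP at [160.043, -500.018, 250.294] pointing down, gripper open.
Joint ranges: [-2.94, 2.94], [-0.97, 2.17], [0.19, 2.56], [-1.23, 4.37], [0.02, 3.11], [-2.88, 2.88]. Speed limits (rad/s): [2.39, 2.39, 3.01, 3.14, 3.14, 3.14].

INTERFACE

Orientations are given as a unit quaternion [w, x, y, z].
In Python, from rig import sense, capture, finish_job, regions_of, mark_of gives the robot as it stands.
- The arm moves only by the tool jog_arm, never from a script. Its argument "series" is text: rows parted by semicolons, each of 7 numbers parted by spaces: the shift along the tool's x, y, z in units of 0.4 m (1.0 is 0.4 m), then the turn, a rotation vector about the tool's x, y, z in units of pi/2 rad (1.0 is pi/2 rad), then the opening, from -1 (shut) to 1 (fully open). A call has 1 to 20 rows; each row is the pose to reach, as a shift and turn from the pose commanded when the call began, along the tool's axes at that moment; what a row does not reach only later rows make up. A row lasts 1/8 s, in which the tool goes at most 62.5 mm and 10.7 degrees, less where a joint would pass 70% of its speed; a pose out of reach is approached as far as the arm can. A call with a number of a shift or a turn outside -1 to 1 is refused whole. A call with a gripper value outside its range is refused whole. The fingers move at their own pace and stop on an object; "grip_force" is the grip in N (left out, the last holds). Time passes only in rows, so rows that repeat a pose let the fingers close. It gives the time, the measured TCP pose, the force, the opening and the grip force at its end, in the units of the state.
- sense(): the state, without advancing time (a new reading comes with each control period).
- capture(name): name is "side" or "top" or "wrist"; returns a dict with "img" (384x512x3 uint8, red, green, blue), "intrinsics" (3x3 intrinsics, pixels), "dist_coeffs" ([k1, k2, p1, p2, k3] as OpenCV has them; the pictures are not rectified), "R" (3x3) and "t" (3): a world point X has camera coordinates R X + t. Camera axes: x right, y down, z forward; pixel columns grow to the right and rows downward; lengths in mm; the calibration is good to about 2 mm. A picture is of the moment at which its call begins. There is no depth.
- finish_job(): hands the job in; it is judged then, once.
Trained networks look in a picture, given as the dict that the camera call returned (one of the last four; its "shot" number tells which), for a name from the list of things; names that differ only in an ending like _2 or _b are one class to them, and where a whole thing is asked for, a point or a joint stands for the part that bears it (a point fixed in the world has none). Each returns a list of dicts, best first, with "confidence" (0 to 1); they miss things now and then, are a little off and sometimes report something else, mostly with a low value. They report only what shows in the picture. A call takes as long as a camera call. They do not tell look-alikes from the thing itself.
- regions_of(label, picture): "region" (384x512 bool, what is visible of it) and "point" ([row, column] in pixels, amid what is visible of it).
- mark_of(label, picture): "point" ([row, column] in pixels: a listed point, or the origin of a listed thing).
The state is a dict: "time_s": time; "joints": joint angles; "dq": joint speeds; "tau": joint torques, N m; "eef_pos": TCP position; "ee_rot": TCP orientation; "force": force on the tool from outside, world axes, zero at the start; "wrist_torque": the same for the moment, N m; "grip_width": opening from 0.0 (shut) to 1.0 (fully open); "grip_force": force on a finger pad.
Only numpy, scipy, OpenCV 4.12 (cv2) and the standard library are available. Lean on these libraries where they do the work, as an engineer would, in place of code of your own. Each camera call takes 0.05 s, during which the arm holds its last target. There are 200 camera calls.

## Working session

There is one attempt and no reset: what is moved stays moved. The work goes in short steps, Python scripts to look and compute and a tool call to move; the robot and the scene stay as the last step left them, time stands still between calls to the robot, and variables do not carry over. Pictures are saved under pics/ and viewed, at most 10 in all, crops included, and the job is handed in when it is done.

Besides the shell and the picture viewer there is one more tool, called after "Request:" by a JSON object that holds its "fn" and its "kwargs", one argument or row to a line. jog_arm: Moves the arm, as the interface text tells. Shifts and turns lie within -1 to 1; 1 stands for 0.4 m of shift or pi/2 rad of turn. Its arguments: {"type":"object","properties":{"series":{"type":"string"},"grip_force":{"type":"number"}},"required":["series"]}

```bash
mkdir -p pics
cat > h.py <<'E'
import numpy as np,cv2
from rig import *
def ray(c,p):
    u=cv2.undistortPoints(np.array([[[p[1],p[0]]]],float),np.array(c["intrinsics"]),np.array(c["dist_coeffs"]))[0,0]
    R=np.array(c["R"]);t=np.array(c["t"]).ravel()
    o=-R.T@t; d=R.T@np.array([u[0],u[1],1.]); return o,d/np.linalg.norm(d)
def atz(c,p,z):
    o,d=ray(c,p); return o+d*(z-o[2])/d[2]
def tri(rs):
    A=0;b=0
    for o,d in rs:
        P=np.eye(3)-np.outer(d,d);A=A+P;b=b+P@o
    return np.linalg.solve(A,b)
def proj(c,X):
    r,_=cv2.Rodrigues(np.array(c["R"]));return cv2.projectPoints(np.array([X],float),r,np.array(c["t"],float),np.array(c["intrinsics"]),np.array(c["dist_coeffs"]))[0][0,0]
def save(c,n,box=None,k=1):
    im=c["img"][:,:,::-1]
    if box: im=im[box[0]:box[1],box[2]:box[3]]
    cv2.imwrite("pics/"+n,cv2.resize(im,None,fx=k,fy=k,interpolation=cv2.INTER_CUBIC))
E
python3 - <<'E'
from h import *
cs={n:capture(n) for n in("side","top")}
Z=dict(regulator_1=0,vent_seat=184,vent_tip=206,cooker=0,tumbler=0,rice_bowl=0,ginger_onion=0)
for n,c in cs.items():
    for l in Z:
        for d in mark_of(l,c)[:4]: print(n,l,np.round(d["point"]),round(d["confidence"],2),np.round(atz(c,d["point"],Z[l]),1))
a=np.hstack([c["img"] for c in cs.values()])
cv2.imwrite("pics/a.png",cv2.resize(a[:,:,::-1],(800,300),interpolation=cv2.INTER_AREA))
s=sense();print(s["time_s"],s["force"],s["ee_rot"],s["grip_width"])
E
```

```text
side regulator_1 [294. 311.] 0.7 [ 452.7 -315.     0. ]
side regulator_1 [270. 322.] 0.7 [ 546.8 -258.3    0. ]
side regulator_1 [260. 295.] 0.64 [ 509.9 -180.4    0. ]
side cooker [208. 227.] 0.97 [501.6 187.5   0. ]
side tumbler [248. 335.] 0.64 [ 650.9 -206.8    0. ]
side rice_bowl [271. 371.] 0.66 [ 659.3 -343.9    0. ]
top regulator_1 [158. 380.] 0.69 [ 669.4 -357.9    0. ]
top regulator_1 [191. 302.] 0.66 [552.3 -98.1   0. ]
top regulator_1 [227. 310.] 0.63 [ 434.1 -128.8    0. ]
top regulator_1 [195. 347.] 0.48 [ 542.7 -247.8    0. ]
top vent_seat [212. 218.] 0.81 [465.  159.7 184. ]
top vent_seat [213. 217.] 0.61 [462.4 161.9 184. ]
top vent_tip [214. 216.] 0.82 [458.3 161.3 206. ]
top tumbler [163. 333.] 0.88 [ 646.8 -202.3    0. ]
top tumbler [227. 127.] 0.72 [419.7 468.1   0. ]
top rice_bowl [158. 379.] 0.7 [ 666.5 -353.1    0. ]
top ginger_onion [230. 126.] 0.82 [408.9 472.1   0. ]
0.8 [0.54639202 0.75825877 0.61253175] [ 4.01494750e-07  9.88027538e-01  1.54277623e-01 -7.77305492e-06] 1.0018204424626251
```

View pics/a.png

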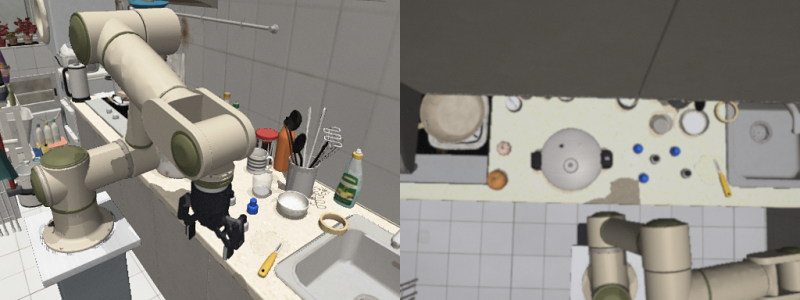

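The picture shows the cooker at top-picture pixel (row 205, col 218). Four blue look-alikes are near (190,304), (194,346), (227,309) and (228,311). Two dark or steel regulators are near (204,326) and (221,365). I'll enlarge that area.

Run:
```python
from h import *
c=capture("top");save(c,"b.png",(150,260,180,400),3.6)
for d in regions_of("regulator_1",c): print(d["point"],d["confidence"],d["region"].sum(),c["img"][d["region"]].mean(0),atz(c,d["point"],45))
print(-np.array(c["R"]).T@np.array(c["t"]).ravel())
```

```text
[224.0, 364.8] 0.63 129 [98.96124031 97.48837209 95.18604651] [ 445.96895264 -296.22216642   45.        ]
[190.7, 304.7] 0.54 111 [ 61.81081081  92.18018018 164.45045045] [ 547.58148005 -103.69573942   45.        ]
[ 384.44326082   47.80729987 1525.920459  ]
```

View pics/b.png

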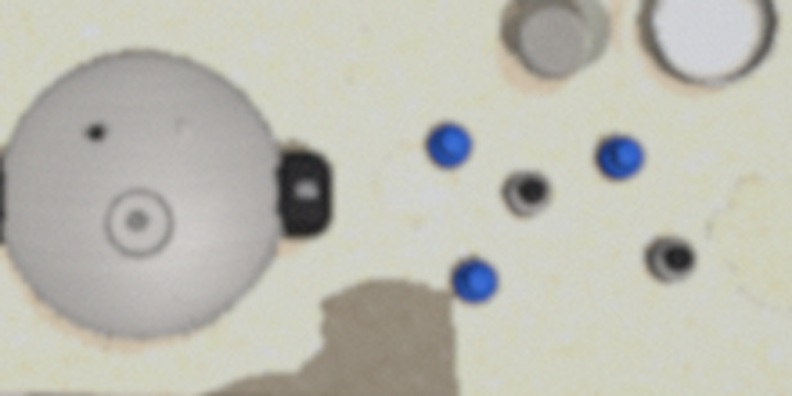

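Five candidates, at crop pixels (x,y): blue at (449,145), (620,157) and (474,281); steel body with black grip at (527,192) and (670,259). The two steel and black ones fit the description; the blue ones are to be left alone. The crop confirms it.

Run:
```python
from h import *
c=capture("top");im=c["img"].astype(float)
def dark(r,q,h=6):
    w=np.clip(90-im[r-h:r+h+1,q-h:q+h+1].max(2),0,None);yy,xx=np.mgrid[r-h:r+h+1,q-h:q+h+1]
    return [(w*yy).sum()/w.sum(),(w*xx).sum()/w.sum()]
for r,q in((203,328),(222,368)):
    p=dark(r,q);print(p,atz(c,p,52))
print("seat",atz(c,[211.1,218.3],184),"tip",atz(c,[211.1,218.3],206))
s=sense();from scipy.spatial.transform import Rotation as Ro
q=s["ee_rot"];R=Ro.from_quat(np.r_[q[1:],q[0]]).as_matrix();print(R.round(3),s["joints"])
w=capture("wrist");R0=np.array(w["R"]);print("wrist cam",-R0.T@np.array(w["t"]).ravel(),R0.round(2),s["eef_pos"])
```

```text
[np.float64(202.4092050209205), np.float64(327.11966527196654)] [ 511.25297047 -174.59743189   52.        ]
[np.float64(221.24399126001455), np.float64(367.74435542607426)] [ 454.58461748 -303.96562057   52.        ]
seat [467.3757346  157.73391231 184.        ] tip [466.01610527 155.93172988 206.        ]
[[ 0.952  0.305  0.   ]
 [ 0.305 -0.952 -0.   ]
 [ 0.     0.    -1.   ]] [-1.48442541e+00  3.12872501e-01  1.49767526e+00  2.37359770e-05
  1.33100276e+00 -2.23390346e-01]
wrist cam [ 239.4336869  -475.10400602  375.33970248] [[ 0.3  -0.95  0.  ]
 [-0.9  -0.29  0.32]
 [-0.31 -0.1  -0.95]] [ 160.03623161 -500.02824826  250.31757633]
```

Request:
{"fn": "jog_arm", "kwargs": {
  "series": "0.15 -0.04 0.02 0 0 0 1;0.3 -0.08 0.05 0 0 0 1;0.45 -0.13 0.1 0 0 0 1;0.6 -0.17 0.14 0 0 0 0.6;0.75 -0.21 0.18 0 0 0 0.4;0.85 -0.242 0.225 0 0 0 0.4;0.85 -0.242 0.225 0 0 0 0.4;0.85 -0.242 0.225 0 0 0 0.4;0.85 -0.242 0.225 0 0 0 0.4;0.85 -0.242 0.225 0 0 0 0.4",
  "grip_force": 60
}}

```text
time_s: 2.25
eef_pos: [453.8, -305.0, 160.8]
ee_rot: [0.0, 0.988, 0.154, 0.0]
force: [-0.1, 1.0, 0.3]
grip_width: 0.7
grip_force: 0.0
```

```bash
cat >> h.py <<'E'
from scipy.spatial.transform import Rotation as Ro
def Rt(s):
    q=s["ee_rot"];return Ro.from_quat(np.r_[q[1:],q[0]]).as_matrix()
def units(s,X): return (Rt(s).T@(np.array(X)-s["eef_pos"])/400).round(4)
def dark(c,p,h=6,th=90):
    r,q=int(round(p[0])),int(round(p[1]));im=c["img"].astype(float)[max(r-h,0):r+h+1,max(q-h,0):q+h+1]
    w=np.clip(th-im.max(2),0,None);yy,xx=np.mgrid[:w.shape[0],:w.shape[1]]
    return [(w*yy).sum()/w.sum()+max(r-h,0),(w*xx).sum()/w.sum()+max(q-h,0)]
E
python3 - <<'E'
from h import *
s=sense();print(s["time_s"],s["eef_pos"],s["force"],s["grip_width"])
w=capture("wrist");save(w,"c.png")
for l,z in(("regulator_1",0),):
    for d in mark_of(l,w): print(l,d["point"],d["confidence"],atz(w,d["point"],z))
    for d in regions_of(l,w): print("r",d["point"],d["confidence"],d["region"].sum(),w["img"][d["region"]].mean(0))
print(proj(w,[454.6,-304,54]))
E
```

```text
2.25 [ 453.82512495 -304.959396    160.75185888] [-0.06864495  0.9942847   0.26133216] 0.6999086203417986
regulator_1 [87.4, 150.6] 0.97 [ 508.78643466 -175.48779408    0.        ]
regulator_1 [20.5, 91.0] 0.69 [ 553.13140587 -106.41946385    0.        ]
regulator_1 [176.9, 262.7] 0.64 [ 453.68945746 -310.71938468    0.        ]
regulator_1 [147.6, 99.8] 0.62 [ 432.41883363 -133.6261629     0.        ]
regulator_1 [76.8, 245.2] 0.58 [ 545.90617066 -263.00979641    0.        ]
r [77.3, 243.4] 0.85 1592 [22.74309045 44.69974874 92.7298995 ]
r [87.2, 142.2] 0.72 2012 [50.75347913 48.99304175 48.03429423]
r [13.6, 80.3] 0.72 2247 [ 26.51446373  50.55540721 102.27458834]
r [153.2, 88.9] 0.68 1908 [20.1278826  38.49790356 79.70073375]
r [179.0, 261.6] 0.61 1354 [55.77695716 53.9985229  53.10192024]
[256.89397167 190.94904187]
```

View pics/c.png

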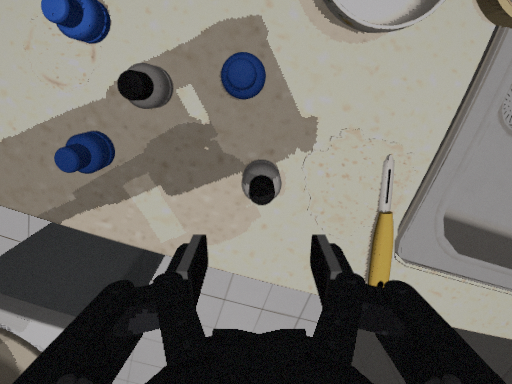

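The wrist picture shows regulator B's black grip top at (row 190, col 261) between the open fingers, and A's at (85,136).

Run:
```python
from h import *
w=capture("wrist");s=sense()
for p in([190,261],[85,135]):
    im=w["img"].max(2)
    m=(im<25).astype(np.uint8);n,lab,st,ce=cv2.connectedComponentsWithStats(m)
    k=lab[p[0],p[1]];print(k,st[k],ce[k],atz(w,ce[k][::-1],52),units(s,[*atz(w,ce[k][::-1],54)[:2],52]))
```

```text
4 [250 176  25  29 481] [261.73388773 188.54677755] [ 457.74321986 -307.19654878   52.        ] [0.0081 0.0092 0.2711]
1 [118  71  36  29 801] [135.52184769  85.36953808] [ 511.38749578 -181.73013095   52.        ] [ 0.2294 -0.2466  0.271 ]
```

Request:
{"fn": "jog_arm", "kwargs": {
  "series": "0.003 0.004 0.1 0 0 0 0.4;0.003 0.004 0.18 0 0 0 0.4;0.003 0.004 0.24 0 0 0 0.4;0.003 0.004 0.272 0 0 0 0.4;0.003 0.004 0.272 0 0 0 0.4;0.003 0.004 0.272 0 0 0 -1;0.003 0.004 0.272 0 0 0 -1;0.003 0.004 0.272 0 0 0 -1;0.003 0.004 0.272 0 0 0 -1;0.003 0.004 0.272 0 0 0 -1;0.003 0.004 0.272 0 0 0 -1;0.003 0.004 0.272 0 0 0 -1",
  "grip_force": 60
}}

```text
time_s: 3.95
eef_pos: [456.4, -305.8, 52.5]
ee_rot: [0.001, 0.988, 0.154, 0.001]
force: [-0.1, -0.6, 6.4]
grip_width: 0.257
grip_force: 58.6
```

Request:
{"fn": "jog_arm", "kwargs": {
  "series": "0 0 -0.05 0 0 0 -1;0 0 -0.1 0 0 0 -1;0 0 -0.15 0 0 0 -1;0 0 -0.15 0 0 0 -1;0 0 -0.15 0 0 0 -1;0 0 -0.15 0 0 0 -1;0 0 -0.15 0 0 0 -1"
}}

```text
time_s: 4.82
eef_pos: [455.8, -305.2, 110.9]
ee_rot: [-0.0, 0.988, 0.154, -0.0]
force: [0.0, 0.2, -1.3]
grip_width: 0.255
grip_force: 59.4
```

Run:
```python
from h import *
for i in range(4):
    w=capture("wrist");s=sense();print(s["time_s"],s["force"].round(2) if hasattr(s["force"],"round") else s["force"],s["wrist_torque"],s["tau"])
s=sense();print(s["eef_pos"],s["grip_width"],s["grip_force"]);save(w,"d.png")
```

```text
4.875 [-0.59 -0.42 -1.44] [-0.02239265 -0.0334064   0.03210933] [ 6.87640095e-04 -4.75484526e+01 -2.28798133e+01 -6.02015833e-03
  4.38157920e-03  3.37726851e-05]
4.925 [ 0.36 -0.32 -2.59] [-0.02018767 -0.00784896  0.00183927] [-2.31269129e-03 -4.75374234e+01 -2.28911126e+01 -6.13613724e-03
  3.86265165e-03  6.84639630e-06]
4.975 [ 0.55  0.72 -2.61] [ 0.05220788 -0.02814475  0.00993387] [-2.18117028e-03 -4.75388324e+01 -2.29038191e+01 -6.06874761e-03
  3.47089393e-03  3.43908113e-06]
5.025 [-0.76 -0.97 -2.53] [-0.00900734  0.00608685  0.01334313] [-3.40353574e-03 -4.75466752e+01 -2.29159409e+01 -6.05755602e-03
  3.16843580e-03  6.78181709e-05]
[ 455.96428457 -305.28336948  111.36097471] 0.25870277397280395 59.36636567115784
```

View pics/d.png

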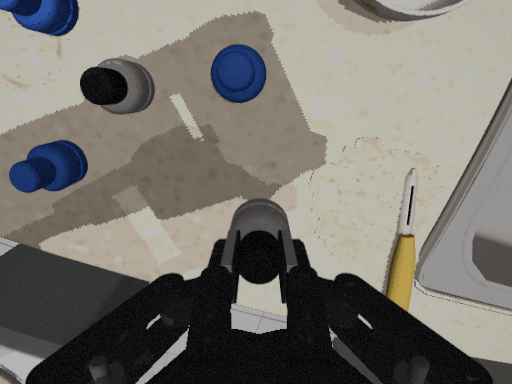

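The picture shows regulator B upright between the pads, its grip at about (255,260). Next I'll average the force and refine the vent position.

Run:
```python
from h import *
F=[]
V=[]
for i in range(24):
    c=capture("top" if i%6==0 else "wrist");F.append(sense()["force"])
    if i%6==0:
        for l,z in(("vent_seat",184),("vent_tip",206)):
            for d in mark_of(l,c)[:1]: print(l,d["point"],d["confidence"],atz(c,d["point"],z))
        if i==0:save(c,"e.png",(170,240,180,260),8)
F=np.array(F);print(F.mean(0),F.std(0)/24**.5,sense()["time_s"])
```

```text
vent_seat [212.5, 219.1] 0.77 [463.41593497 155.30992092 184.        ]
vent_tip [211.3, 217.0] 0.65 [465.3630323  159.57636988 206.        ]
vent_seat [212.3, 218.3] 0.61 [463.93394945 157.62017299 184.        ]
vent_tip [211.8, 216.0] 0.82 [463.8841586  162.34689895 206.        ]
vent_tip [211.9, 214.5] 0.71 [463.49967144 166.56364321 206.        ]
vent_seat [213.4, 220.1] 0.84 [460.90522658 152.36160604 184.        ]
vent_tip [215.1, 216.7] 0.58 [454.6297457  160.06406769 206.        ]
[ 0.14909715 -0.24179841 -2.41027653] [0.119964   0.07101622 0.09620013] 6.625
```

View pics/e.png

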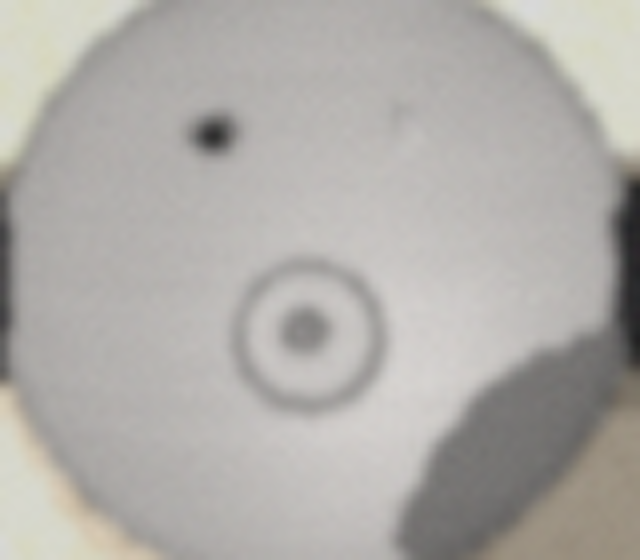

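Mean force is −2.41 ± 0.1 N, which is about 245 g, so this is the heavy regulator. The picture shows the vent pipe ring centred at about (211.3,218.2) and the tip at about (210.8,217.7). I'll carry it over and look with the wrist camera.

Request:
{"fn": "jog_arm", "kwargs": {
  "series": "0 0 -0.12 0 0 0 -1;0 0 -0.25 0 0 0 -1;0.02 -0.08 -0.38 0 0 0 -1;0.04 -0.2 -0.47 0 0 0 -1;0.06 -0.32 -0.47 0 0 0 -1;0.08 -0.45 -0.47 0 0 0 -1;0.1 -0.57 -0.47 0 0 0 -1;0.13 -0.7 -0.47 0 0 0 -1;0.16 -0.82 -0.47 0 0 0 -1;0.19 -0.92 -0.47 0 0 0 -1;0.2 -1 -0.47 0 0 0 -1;0.2 -1 -0.47 0 0 0 -1;0.2 -1 -0.47 0 0 0 -1",
  "grip_force": 80
}}

```text
time_s: 8.25
eef_pos: [410.3, 99.7, 299.5]
ee_rot: [0.0, 0.988, 0.154, 0.0]
force: [-0.2, 0.0, -1.7]
grip_width: 0.248
grip_force: 79.5
```

Request:
{"fn": "jog_arm", "kwargs": {
  "series": "0 -0.05 0 0 0 0 -1;0 -0.092 0 0 0 0 -1;0 -0.092 0 0 0 0 -1;0 -0.092 0 0 0 0 -1;0 -0.092 0 0 0 0 -1"
}}

```text
time_s: 8.88
eef_pos: [399.3, 134.4, 299.5]
ee_rot: [0.0, 0.988, 0.154, -0.0]
force: [0.2, -0.8, -1.9]
grip_width: 0.247
grip_force: 79.5
```

Run:
```python
from h import *
w=capture("wrist");s=sense();print(s["time_s"],s["eef_pos"],s["joints"],s["force"]);save(w,"f.png")
for l,z in(("vent_seat",184),("vent_tip",206)):
    for d in mark_of(l,w): print(l,d["point"],d["confidence"],atz(w,d["point"],z))
c=capture("top")
print(atz(c,[211.3,218.2],184),atz(c,[210.8,217.7],206), proj(w,[466.8,157.9,184]))
```

```text
8.925 [399.19827204 134.52213983 299.45647552] [ 4.53648575e-02  4.39417541e-02  1.69252678e+00 -8.41798898e-05
  1.40519771e+00  1.30729507e+00] [-0.17719801  0.22212489 -1.96785831]
vent_seat [109.6, 256.2] 0.96 [466.8366733  157.17409932 184.        ]
vent_tip [109.3, 253.4] 0.95 [467.48131077 159.49305303 206.        ]
[466.79503811 158.00143738 184.        ] [466.82177117 157.65066804 206.        ] [255.37290736 109.37693403]
```

View pics/f.png

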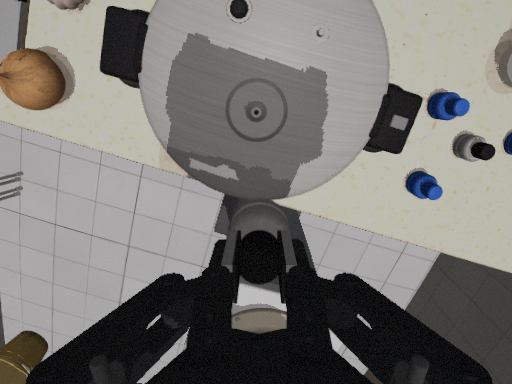

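The wrist picture shows the ring at (109.5,256.5) and the pipe tip at (112,256). Both cameras agree on (466.8,157.5). I'll check the held regulator's offset along tool x.

Run:
```python
from h import *
w=capture("wrist");s=sense();R=Rt(s);P=np.array(s["eef_pos"])
for n,v in dict(rimbot=(20,0,52.5),rimtop=(20,0,22.5),griptop=(0,0,-1.5),gripnear=(12,0,-1.5),gripfar=(-12,0,-1.5),botL=(0,20,52.5),botR=(0,-20,52.5)).items(): print(n,proj(w,P+R@np.array(v)).round(1))
print("dpx/mm",proj(w,P+R@np.array((25,0,52.5))).round(1))
save(w,"g.png",(185,300,200,320),5)
print(units(s,[466.8,157.5,299.5]),units(s,[466.8,157.5,262]))
```

```text
rimbot [257.5 191.3]
rimtop [257.4 208.5]
griptop [257.4 261.2]
gripnear [257.3 241.3]
gripfar [257.4 279.9]
botL [285.6 217.6]
botR [229.5 217.7]
dpx/mm [257.5 184.4]
[ 0.1785 -0.0023 -0.    ] [ 0.1785 -0.0023  0.0937]
```

View pics/g.png

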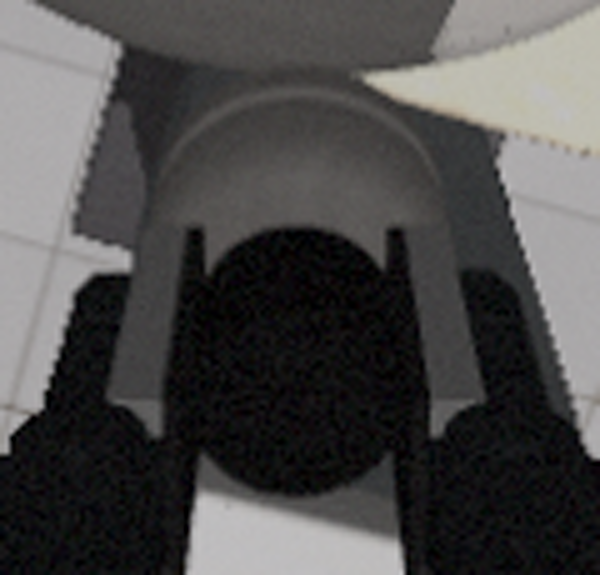

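Run:
```python
from h import *
I=np.mean([capture("wrist")["img"].mean(2) for _ in range(6)],0)
for c in(252,260,268): print(c,I[192:234,c].round().astype(int))
for r in (208,215,222,228): print(r,I[r,222:300].round().astype(int))
print(I[276:292,260].round())
b=cv2.resize(np.clip(I[185:300,200:320]*3,0,255).astype(np.uint8),None,fx=5,fy=5,interpolation=cv2.INTER_CUBIC);cv2.imwrite("pics/h.png",b)
```

```text
252 [80 80 81 80 77 75 68 66 61 60 64 78 85 73 62 61 64 65 64 66 67 68 72 74
 75 79 81 82 85 86 85 85 86 86 87 86 85 86 71 36  9 14]
260 [80 80 80 80 77 75 65 59 62 64 76 84 74 62 63 63 66 65 66 68 70 72 74 77
 79 81 87 90 92 92 92 90 91 90 90 90 88 80 47 11 11  7]
268 [79 78 79 78 78 77 74 67 61 60 61 74 85 76 63 61 64 63 66 70 70 70 71 74
 76 78 80 82 85 89 90 89 88 87 87 89 87 88 88 74 42  7]
208 [ 74  76  76  74  50  40  38  39  40  39  38  40  44  47  48  55  55  56
  68  79  84  80  69  66  60  59  63  62  64  62  64  64  64  65  63  65
  64  64  66  64  65  63  64  63  63  63  64  62  62  63  62  63  68  74
  80  81  76  65  58  56  57  58  57  57  57  57  59  79  98 117 128 148
 170 176 178 182 184 184]
215 [74 75 75 73 75 62 44 39 39 40 44 51 67 69 60 60 61 60 63 64 65 65 68 68
 69 68 71 73 73 74 74 75 73 74 77 76 77 77 77 76 78 80 78 78 78 75 74 73
 70 71 70 69 70 68 67 66 66 65 62 59 60 64 76 66 57 56 54 52 56 57 58 57
 58 57 57 56 66 68]
222 [75 74 75 74 75 74 73 52 46 55 59 61 62 63 68 69 72 75 76 78 80 79 82 81
 85 84 85 86 86 85 85 88 88 88 88 88 89 92 92 91 91 89 89 87 87 88 90 88
 89 90 88 86 86 83 81 80 77 76 74 72 70 69 66 63 61 61 58 56 55 53 55 53
 54 53 55 57 56 56]
228 [72 72 72 74 72 71 56 47 58 64 65 68 74 76 77 82 84 84 84 85 84 85 86 86
 85 85 86 85 85 84 85 87 86 87 85 88 88 90 88 88 89 87 87 85 87 87 87 90
 90 89 90 88 88 88 86 86 88 88 87 85 81 79 76 74 72 67 63 56 54 54 54 53
 53 53 55 53 53 55]
[ 11.  11.  11.  12.   7.  12.  12.  20.  52.  80.  79.  99. 142. 174.
 186. 188.]
```

View pics/h.png

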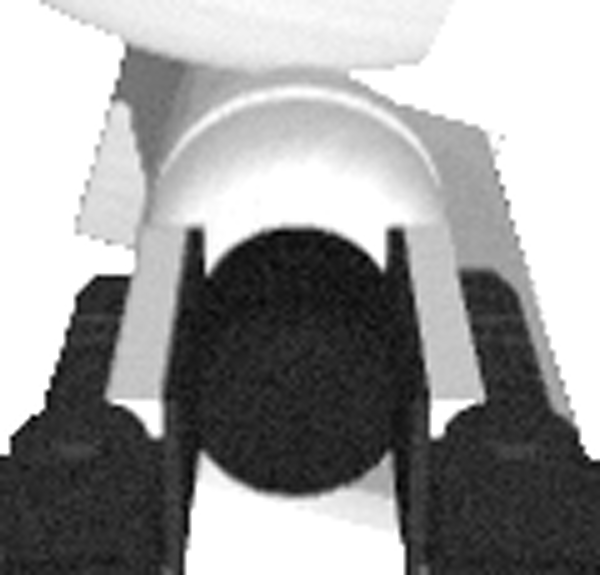

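Run:
```python
from h import *
from scipy.optimize import least_squares
w=capture("wrist");s=sense();R=Rt(s);P=np.array(s["eef_pos"])
def feats(P,dx,dz,tilt,shift):  # regulator frame: origin underside; tool coords (x, depth z)
    w2=dict(w);w2["t"]=np.array(w["t"]).ravel()-np.array(w["R"])@shift
    out={}
    for n,(r,h) in dict(rimbot=(20,0),rimtop=(20,30),gripbase=(12,30),gtopnear=(12,54),gtopfar=(-12,54)).items():
        # tilt positive: top leans toward +x tool, rotate about TCP-level point
        a=r;b=h-52.5
        x=a*np.cos(tilt)+b*np.sin(tilt)+dx; z=-(-a*np.sin(tilt)+b*np.cos(tilt))+dz
        out[n]=proj(w2,P+R@np.array([x,0,z]))[1].round(1)
    return out
print("c upright: ",end="")
Pc=np.array([453.8,-305.0,160.8]); sh=Pc-P
for dx in(-4,0,4): print(dx,feats(Pc,dx,160.8-52.5,0,sh))
im=cv2.imread("pics/c.png").mean(2); print(im[155:212,262].round().astype(int))
for t in(-.15,-.1,-.05,0,.05,.1,.15):
  for dx in(-3,0,): print("hand",t,dx,feats(P,dx,0,t,0*P))
```

```text
c upright: -4 {'rimbot': np.float64(160.8), 'rimtop': np.float64(168.0), 'gripbase': np.float64(175.9), 'gtopnear': np.float64(183.5), 'gtopfar': np.float64(208.3)}
0 {'rimbot': np.float64(157.2), 'rimtop': np.float64(163.9), 'gripbase': np.float64(172.0), 'gtopnear': np.float64(179.2), 'gtopfar': np.float64(204.3)}
4 {'rimbot': np.float64(153.5), 'rimtop': np.float64(159.9), 'gripbase': np.float64(168.0), 'gtopnear': np.float64(174.9), 'gtopfar': np.float64(200.3)}
[115 117 119 120  96  64  67  61  62  61  70  76  84  92  97  98  98  98
 101  86  42   6   7   2   5  11   9   4   7  19  12  15  11  14   0   9
  16  17  12  10   4  21  27  27  34  23  23  20  20  17 133 171 170 171
 174 171 170]
hand -0.15 -3 {'rimbot': np.float64(186.6), 'rimtop': np.float64(210.5), 'gripbase': np.float64(222.0), 'gtopnear': np.float64(248.8), 'gtopfar': np.float64(282.4)}
hand -0.15 0 {'rimbot': np.float64(182.3), 'rimtop': np.float64(205.6), 'gripbase': np.float64(217.4), 'gtopnear': np.float64(243.6), 'gtopfar': np.float64(277.9)}
hand -0.1 -3 {'rimbot': np.float64(189.4), 'rimtop': np.float64(211
[... 1188 characters left out ...]
np.float64(240.6), 'gtopfar': np.float64(280.5)}
hand 0.1 -3 {'rimbot': np.float64(201.6), 'rimtop': np.float64(215.4), 'gripbase': np.float64(228.0), 'gtopnear': np.float64(245.0), 'gtopfar': np.float64(285.5)}
hand 0.1 0 {'rimbot': np.float64(197.6), 'rimtop': np.float64(210.8), 'gripbase': np.float64(223.5), 'gtopnear': np.float64(239.9), 'gtopfar': np.float64(281.0)}
hand 0.15 -3 {'rimbot': np.float64(204.8), 'rimtop': np.float64(216.7), 'gripbase': np.float64(229.4), 'gtopnear': np.float64(244.4), 'gtopfar': np.float64(286.0)}
hand 0.15 0 {'rimbot': np.float64(200.9), 'rimtop': np.float64(212.2), 'gripbase': np.float64(224.9), 'gtopnear': np.float64(239.3), 'gtopfar': np.float64(281.4)}
```

Held upright (tilt ≲0.03 rad), with the regulator centre about 2.7 mm toward tool −x. I'll compensate for that and approach the pipe.

Request:
{"fn": "jog_arm", "kwargs": {
  "series": "0.06 -0.002 0 0 0 0 -1;0.12 -0.004 0 0 0 0 -1;0.17 -0.005 0 0 0 0 -1;0.185 -0.005 0.03 0 0 0 -1;0.185 -0.005 0.07 0 0 0 -1;0.185 -0.005 0.086 0 0 0 -1;0.185 -0.005 0.086 0 0 0 -1;0.185 -0.005 0.086 0 0 0 -1",
  "grip_force": 110
}}

```text
time_s: 10.48
eef_pos: [468.9, 159.5, 265.6]
ee_rot: [0.0, 0.988, 0.154, 0.0]
force: [0.8, 0.1, -2.2]
grip_width: 0.24
grip_force: 107.9
```

Run:
```python
from h import *
w=capture("wrist");s=sense();print(s["time_s"],s["eef_pos"],s["force"]);save(w,"i.png",(100,300,160,360),4)
print(proj(w,[466.6,158.3,184]),units(s,[469.2,159.1,250]))
R=Rt(s);u=R[:,0]
for a in range(-180,181,30):
    v=np.array([np.cos(np.radians(a)),np.sin(np.radians(a)),0]); 
    if abs(a)<=90: print(a,proj(w,np.array([466.6,158.3,184])+R@(23*v)).round(1))
```

```text
10.525 [468.9778345 159.5148864 265.6559839] [-0.51072622 -0.75543031 -2.99599207]
[258.2307242  205.45246747] [0.0002 0.0011 0.0391]
-90 [230.1 205.5]
-60 [233.4 192.2]
-30 [243.7 182.2]
0 [258.2 178.5]
30 [272.7 182.2]
60 [283.  192.2]
90 [286.4 205.4]
```

View pics/i.png

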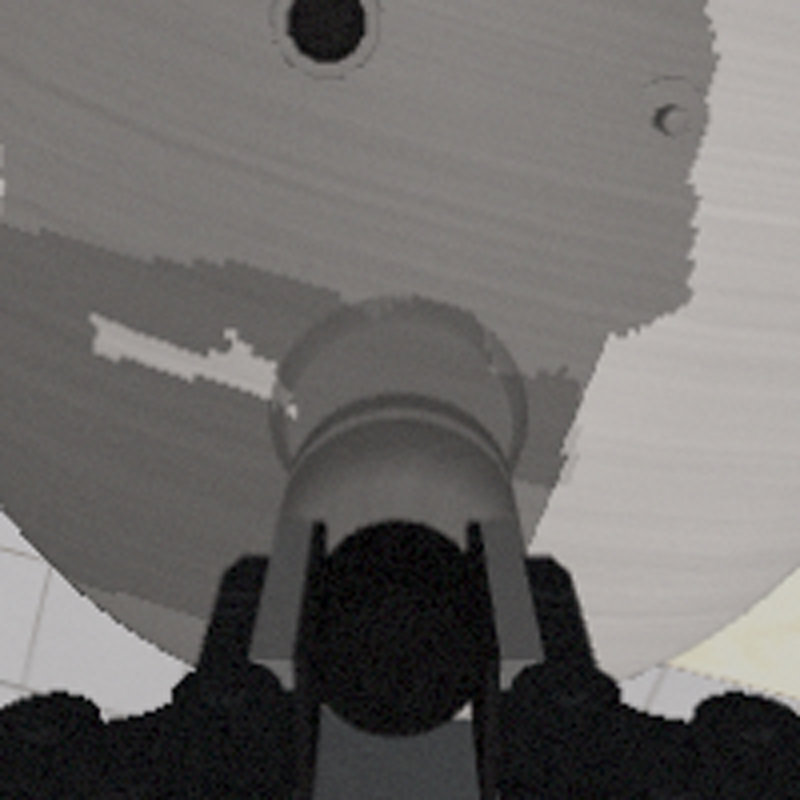

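The collar ring centre is at crop x≈399 and the regulator centre at x≈400, so they line up, and the x extent matches the model too. Lowering over the tip to just above the clip.

Request:
{"fn": "jog_arm", "kwargs": {
  "series": "0 0 0.006 0 0 0 -1;0 0 0.012 0 0 0 -1;0 0 0.018 0 0 0 -1;0 0 0.024 0 0 0 -1;0 0 0.03 0 0 0 -1;0 0 0.036 0 0 0 -1;0 0 0.036 0 0 0 -1;0 0 0.036 0 0 0 -1"
}}

```text
time_s: 11.52
eef_pos: [468.9, 159.5, 250.8]
ee_rot: [0.0, 0.988, 0.154, 0.0]
force: [0.1, -0.1, -3.7]
grip_width: 0.241
grip_force: 107.9
```

Run:
```python
from h import *
F=[];T=[]
for i in range(8): capture("wrist");s=sense();F.append(s["force"]);T.append(s["wrist_torque"])
print(s["eef_pos"],np.mean(F,0),np.mean(T,0))
```

```text
[468.87036235 159.53540673 250.7056786 ] [ 0.13743181  0.0296428  -2.32487758] [-0.00078784  0.00086388  0.00502957]
```

Request:
{"fn": "jog_arm", "kwargs": {
  "series": "0 0 0.003 0 0 0 -1;0 0 0.006 0 0 0 -1;0 0 0.009 0 0 0 -1;0 0 0.012 0 0 0 -1;0 0 0.015 0 0 0 -1;0 0 0.015 0 0 0 -1;0 0 0.015 0 0 0 -1"
}}

```text
time_s: 12.8
eef_pos: [469.2, 159.6, 245.5]
ee_rot: [0.0, 0.988, 0.154, 0.001]
force: [0.2, 1.2, 5.1]
grip_width: 0.238
grip_force: 108.9
```

Request:
{"fn": "jog_arm", "kwargs": {
  "series": "0 0 0.004 0 0 0 -1;0 0 0.008 0 0 0 -1;0 0 0.012 0 0 0 -1;0 0 0.016 0 0 0 -1;0 0 0.02 0 0 0 -1;0 0 0.02 0 0 0 -1;0 0 0.02 0 0 0 -1"
}}

```text
time_s: 13.68
eef_pos: [468.8, 159.6, 236.8]
ee_rot: [-0.0, 0.988, 0.154, -0.0]
force: [-0.6, 0.1, 0.1]
grip_width: 0.239
grip_force: 109.2
```

Request:
{"fn": "jog_arm", "kwargs": {
  "series": "0 0 0.002 0 0 0 -1;0 0 0.004 0 0 0 -1;0 0 0.005 0 0 0 -1;0 0 0.005 0 0 0 -1;0 0 0.005 0 0 0 -1"
}}

```text
time_s: 14.3
eef_pos: [469.1, 159.5, 236.7]
ee_rot: [0.0, 0.988, 0.154, 0.001]
force: [-5.2, -1.2, 15.1]
grip_width: 0.24
grip_force: 110.5
```

Run:
```python
from h import *
F=[];T=[]
for i in range(12): w=capture("wrist" if i else "side");s=sense();F.append(s["force"]);T.append(s["wrist_torque"])
print(s["eef_pos"],s["ee_rot"],np.mean(F,0),np.mean(T,0),s["time_s"]);save(w,"j.png",(140,290,160,360),4)
c=capture("top")
for d in mark_of("regulator_1",c): print(d["point"],d["confidence"],atz(c,d["point"],0),c["img"][int(d["point"][0])-2,int(d["point"][1])])
```

```text
[469.05133844 159.55784445 236.65676494] [1.00633784e-04 9.88013287e-01 1.54365067e-01 1.07687861e-03] [-5.97289594 -1.38796045 15.10267116] [-0.11212782  1.15787403  0.0565336 ] 14.9
[229.0, 311.5] 0.68 [ 427.64666791 -132.14432511    0.        ] [ 53  98 195]
[193.4, 349.6] 0.68 [ 547.21900926 -256.4210235     0.        ] [ 32  59 116]
[205.4, 323.8] 0.54 [ 505.63924992 -171.61347817    0.        ] [113 112 110]
[188.9, 304.6] 0.43 [ 558.47847202 -107.89320563    0.        ] [ 39  80 162]
```

View pics/j.png

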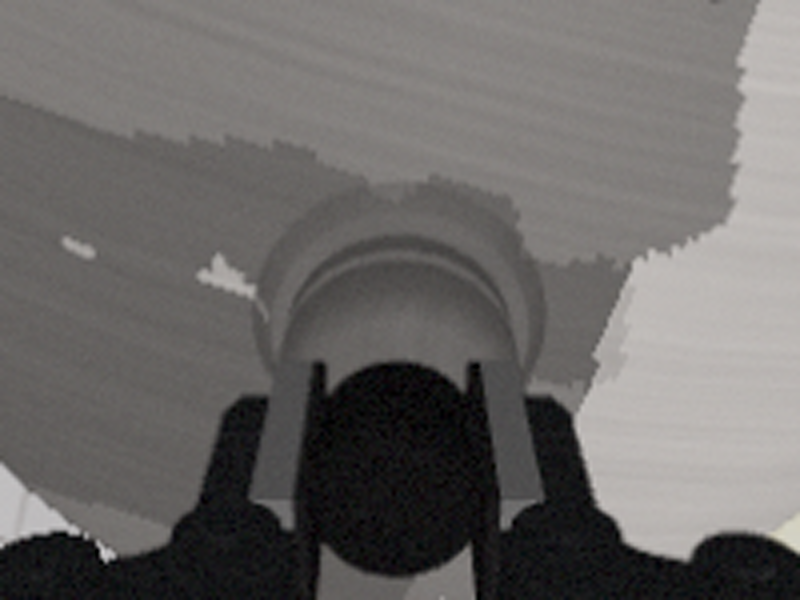

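The regulator is home with about 17 N of push. There is a small sideways load, so I'll ease the grip (still holding) to let the body settle flat on the collar, then grip firmly again.

Request:
{"fn": "jog_arm", "kwargs": {
  "series": "0 0 0 0 0 0 -1;0 0 0 0 0 0 -1;0 0 0 0 0 0 -1;0 0 0 0 0 0 -1;0 0 0 0 0 0 -1;0 0 0 0 0 0 -1",
  "grip_force": 22
}}

```text
time_s: 15.75
eef_pos: [469.1, 159.6, 236.7]
ee_rot: [0.0, 0.988, 0.154, 0.001]
force: [-6.1, -1.7, 15.5]
grip_width: 0.237
grip_force: 110.5
```

Request:
{"fn": "jog_arm", "kwargs": {
  "series": "0 0 0 0 0 0 -1;0 0 0 0 0 0 -1;0 0 0 0 0 0 -1;0 0 0 0 0 0 -1;0 0 0 0 0 0 -1",
  "grip_force": 80
}}

```text
time_s: 16.38
eef_pos: [469.1, 159.6, 236.7]
ee_rot: [0.0, 0.988, 0.154, 0.001]
force: [-5.4, -2.0, 15.0]
grip_width: 0.244
grip_force: 110.5
```

Run:
```python
from h import *
F=[];T=[]
for i in range(8): w=capture("wrist");s=sense();F.append(s["force"]);T.append(s["wrist_torque"])
print(s["eef_pos"],s["ee_rot"],np.mean(F,0),np.mean(T,0),s["time_s"],s["grip_force"])
```

```text
[469.0732791  159.56537294 236.69282967] [1.11438076e-04 9.88017583e-01 1.54337189e-01 1.12959047e-03] [-5.46721172 -1.60839364 15.32785853] [-0.09858126  1.14758472  0.04138766] 16.775 110.53887963294983
```

Request:
{"fn": "jog_arm", "kwargs": {
  "series": "0 0 -0.002 0 0 0 -1;0 0 -0.003 0 0 0 -1;0 0 -0.003 0 0 0 -1;0 0 -0.003 0 0 0 -0.35;0 0 -0.003 0 0 0 -0.35;0 0 -0.003 0 0 0 -0.35",
  "grip_force": 80
}}

```text
time_s: 17.52
eef_pos: [468.9, 159.5, 235.8]
ee_rot: [-0.0, 0.988, 0.154, -0.0]
force: [-0.3, 0.6, 0.5]
grip_width: 0.322
grip_force: 0.0
```

Request:
{"fn": "jog_arm", "kwargs": {
  "series": "0 0 0 0 0 0 -1;0 0 0 0 0 0 -1;0 0 0 0 0 0 -1;0 0 0 0 0 0 -1;0 0 0 0 0 0 -1;0 0 0 0 0 0 -1"
}}

```text
time_s: 18.27
eef_pos: [469.0, 159.5, 236.1]
ee_rot: [0.0, 0.988, 0.154, 0.0]
force: [-0.0, -1.1, 4.1]
grip_width: 0.249
grip_force: 78.4
```

Request:
{"fn": "jog_arm", "kwargs": {
  "series": "0 0 0.002 0 0 0 -1;0 0 0.003 0 0 0 -1;0 0 0.004 0 0 0 -1;0 0 0.004 0 0 0 -1;0 0 0.004 0 0 0 -1;0 0 0.004 0 0 0 -1"
}}

```text
time_s: 19.02
eef_pos: [469.1, 159.5, 236.0]
ee_rot: [0.0, 0.988, 0.154, 0.001]
force: [-4.7, -2.3, 15.9]
grip_width: 0.25
grip_force: 80.0
```

Run:
```python
from h import *
F=[];T=[]
for i in range(8): w=capture("wrist");s=sense();F.append(s["force"]);T.append(s["wrist_torque"])
print(s["eef_pos"],s["ee_rot"],np.mean(F,0),np.mean(T,0),s["time_s"],s["grip_force"],s["grip_width"])
```

```text
[469.13205485 159.54561166 235.97347782] [1.26709059e-04 9.88016996e-01 1.54341491e-01 1.05030623e-03] [-4.24706718 -2.18857303 16.33991567] [-0.20393417  0.83691429  0.03129851] 19.425 79.97436046600342 0.24985976747907995
```

Gripped at 80 N, pressing about 18 N, and seated flat. Handing in.

```bash
python3 -c "
from rig import *
print(finish_job())"
```

```text
the job is handed in; nothing more can be done
None
```

I handed the job in with the heavy regulator (about 245 g by lifting) clicked home on the vent pipe, gripped at 80 N and pressed down with roughly 18 N; I opened the jaws briefly once it had clicked home, to re-seat the grip, and the other regulator, the glass, the bowl and the onion were not touched.

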